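Find the high spot of a walker wheel with a dial gauge

ROBOT

A 6-joint arm with a two-finger parallel gripper is mounted at the origin on the work surface. World frame = base frame: x ahead of the robot, y to its left, z up, the work surface at z = 0. Lengths are in m, angles in rad, forces in N, time in s.
With the tool pointing down it reaches from about 0.375 to 0.9 m from the base axis. Payload 3.1 kg.
Tool frame: the origin (TCP) lies at the very end of the fingers, on their centre line; the grasp point (between the pads) lies 19 mm behind it (manip.hold_point_z is the distance from the TCP to the grasp point, in m); y points along the fingers, z is the direction in which the jaws open and shut, and the axes are right-handed (so a half turn about y gives the same grasp; the last joint's range is limited). The gripper opens to 85 mm and grips with 20 to 120 N. Pads are 22 mm wide; open, the fingers measure 114 mm over their backs; the gripper's body (76 mm by 85 mm) begins 54 mm behind the grasp point. The pads swing forward as they close: fully open they stand 13 mm farther back than shut.
Start: joints at [1.125, 0.527, 1.433, -0, 1.181, -0.178], TCP at [0.165, 0.603, 0.231] pointing down, gripper open.
Joint ranges: [-3.08, 3.08], [-0.75, 2.2], [0.22, 2.44], [-1.43, 4.57], [0, 2.65], [-2.85, 2.85]. Speed limits (rad/s): [2.79, 2.79, 3.14, 3.14, 3.14, 3.14].

INTERFACE

Orientations are given as a unit quaternion [x, y, z, w].
In Python, from station import manip, eyes, workorder gives the robot as it stands. The module is installed in compiled form; this text tells all that it offers.
- The arm moves only by the shell command python3 -m jog 'ROWS' [OPENING] [FORCE]. ROWS is JSON, a list of rows, each a list of 2 entries, a list of its own where there are three numbers: the shift along the tool's x, y, z in cm, then the turn about the tool's y in rad. A call has 1 to 20 rows; each row is the pose to reach, as a shift and turn from the pose commanded when the call began, along the tool's axes at that moment; what a row does not reach only later rows make up. A row lasts 1/12 s, in which the tool goes at most 41.7 mm and 7.16 degrees, less where a joint would pass 70% of its speed; a pose out of reach is approached as far as the arm can. A call with a gripper value outside its range is refused whole. OPENING is the finger opening in cm, from 0 to 8.54, set as the call begins (- or left out, the last holds). The fingers move at their own pace and stop on an object; FORCE is the grip in N (left out, the last holds). Time passes only in rows, so rows that repeat a pose let the fingers close. It gives the time, the measured TCP pose, the force and the opening at its end, in the units of the state.
- manip.sense(): the state, without advancing time (a new reading comes with each control period).
- eyes.snapshot(name): name is "scene" or "top" or "wrist"; returns a dict with "frame" (384x512x3 uint8, red, green, blue), "vfov" (degrees; the focal length in pixels is half the picture's height over the tangent of half this angle, whatever the lens; pixels are square), "cx", "cy" (the principal point, pixels), "k1" (the pictures are not rectified: a ray, as slopes to the right and down, at radius r is drawn at 1 + k1 r^2 times it, then the intrinsics apply), "rvec" (rotation vector, rad) and "tvec" (3), from world to camera coordinates, as OpenCV has them. Camera axes: x right, y down, z forward; pixel columns grow to the right and rows downward; lengths in m; the calibration is good to about 2 mm. A picture is of the moment at which its call begins. There is no depth.
- workorder.sign_off(): hands the job in, once; it reports no verdict.
The state is a dict: "t": time; "q": joint angles; "qd": joint speeds; "tau": joint torques, N m; "tcp_pos": TCP position; "tool_rot": TCP orientation; "force": force on the tool from outside, world axes, zero at the start; "ft_torque": the same for the moment, N m; "finger_gap": opening from 0.0 (shut) to 1.0 (fully open).
Only numpy, scipy, OpenCV 4.12 (cv2) and the standard library are available. Lean on these libraries where they do the work, as an engineer would, in place of code of your own. Each camera call takes 0.05 s, during which the arm holds its last target. There are 200 camera calls.

TASK

Push the dial gauge along its rail by the blue fin until its sprung tip presses on the tyre and the needle stands in the green sector. Then turn the walker wheel by its red hub grip to find the tyre's high spot, and leave the wheel with that spot right at the tip, at the highest reading of the whole turn, the tip still pressing and everything let go. Never drive the plunger to its stop, and leave the other things on the desk as they are.

Things in the scene. Friction and masses are not known exactly. Their poses are not given: they have to be found in the camera images.
- stand: Grey truing stand fixed to the desk (it does not move). Origin on the desk surface under the wheel's axle; z up; +y runs from the axle along the gauge's rail. Base plate 120 mm in x, from y = -85 to +285 mm, 12 mm thick.
- wheel: Walker wheel flat on an upright axle; turns either way about z, dry friction 0.12 N m. Origin on the axle, desk height. Black tyre, z 32 to 62 mm: outer radius 58 mm at its lowest place, rising smoothly both ways round to 62 mm on the opposite side, where one lump (19 degrees to either side) peaks at 64 mm: the high spot. Its angle to the hub is hidden, new each time, not in this pose.
- hub_grip (a point): Middle of the top face of the wheel's red hub grip bar, on the axle, 105 mm above the desk. Bar 46 mm long along this x, 16 mm thick along this y, from 69 to 105 mm above the desk; turning it turns the wheel.
- gauge_grip (a point): Middle of the top of the blue upright fin by which the dial gauge is slid, 122 mm above the desk; axes as the stand's. Fin 40 mm in x, 16 mm in y, 90 mm tall. The gauge slides only along the stand's y, to the wheel in -y, 75 mm in all; it takes about 9 N and stays where left. The dial, a 76 mm disc facing up with its top at 79 mm, is centred 54 mm from the fin towards the wheel.
- tip (a point): Foremost point of the gauge's red ball tip (10 mm ball), 46 mm above the desk, pointing to the axle. It is 110 mm ahead of the fin's middle when the plunger is out, and is pushed back into the gauge when it meets the tyre. On the tyre, its distance from the axle is the tyre's radius there, less about 0.15 mm per N by which the rubber gives.
- plunger: The sprung plunger that carries the tip; it slides along the stand's y (pressed towards +y). Pressed in x mm it pushes with 0.8 + 0.25 x N; stop at 12 mm. Origin moves with it, at desk height under the tip.
- needle (a joint): Red needle of the dial, rad: 0 with the plunger out, 0.4 rad for every mm pressed in, 4.8 at the plunger's stop. At 0 it points along the stand's +x, and turns clockwise seen from above. The green sector on the dial is 1.0 to 1.6 rad (plunger 2.5 to 4 mm in). White face, a black tick every 0.4 rad.
- charger: rose-gold plastic charger with a shut hinged flap, 75 x 55 x 28 mm; a bystander, standing loose on the desk. Origin at the middle of its underside.
- coaster: round glass coaster, 90 mm across, 6 mm thick; a bystander, standing loose on the desk. Origin at the middle of its underside.
- pillbox: white ceramic pill box, 64 x 64 mm, 41 mm high with its knob; a bystander, standing loose on the desk. Origin at the middle of its underside.
- magnifier: small steel magnifier, 64 mm lens, folding arm laid out along its +x to 116 mm, 12 mm high; a bystander, standing loose on the desk. Origin at the middle of its underside (of the lens).
- pick: grey cleaning pick, 125 mm long, 10 mm thick, lying along its x; a bystander, standing loose on the desk. Origin at the middle of its underside.
- mug: blue mug, 80 mm across, 90 mm high, handle at its +y; a bystander, standing loose on the desk. Origin at the middle of its underside.
- glasses_case: dark wooden spectacle case, 160 x 60 x 35 mm; a bystander, standing loose on the desk. Origin at the middle of its underside.

How it is judged:
On the way, in this order (a step that is already met when the one before it is completed fails the run):
1. the gauge is pushed up: tip on the tyre, needle resting in the green sector (1.0 to 1.6 rad) (value of joint needle between 0.97 and 1.63 rad and contact force between plunger and wheel above 0.6 N), for 0.3 s.
2. the tyre's high spot is turned under the tip (y of tip in the frame of stand above 0.063 m and contact force between plunger and wheel above 0.6 N), for 0.2 s.
At the end, for the whole second after the job is handed in: The tip rests on the tyre with more than 0.6 N, at least 63.0 mm from the axle (at the 64 mm peak it stands at about 63.5 mm, for the rubber gives a little; this is about 10 degrees either side of the peak); the wheel is still; the needle is below 4.6 rad (all of step 2 and angular speed of wheel below 0.05 rad/s and value of joint needle below 4.6 rad); the robot touches nothing.
It fails at once if the plunger is driven to its stop or jammed (needle past 4.6 rad, or more than 6 N between plunger and wheel) (value of joint needle above 4.6 rad or contact force between plunger and wheel above 6 N).
It fails at once if a bystander is moved more than 15 mm (distance of any of charger, coaster, pillbox, magnifier, pick, mug, glasses_case from where it was at the start of the episode above 0.015 m).
It also fails if it takes over 72 s, if anything falls off the work surface, if the arm or the gripper's body presses on something with over 40 N, if the wrist force passes 120 N, or if a joint passes its speed limit or range.

## Working session

There is one attempt and no reset: what is moved stays moved. The work goes in short steps, Python scripts to look and compute and a shell command to move; the robot and the scene stay as the last step left them, time stands still between calls to the robot, and variables do not carry over. Pictures are saved under pics/ and viewed, about 8 in all and at most 12, crops included, and the job is handed in when it is done.

```bash
mkdir -p pics
cat > h.py <<'E'
import numpy as np, cv2
from station import manip, eyes, workorder
from scipy.spatial.transform import Rotation as R
def snap(n,fn=None):
    s=eyes.snapshot(n)
    if fn: cv2.imwrite('pics/'+fn,s['frame'][:,:,::-1])
    return s
def ray(s,u,v):
    f=s['frame'].shape[0]/2/np.tan(np.radians(s['vfov'])/2)
    K=np.array([[f,0,s['cx']],[0,f,s['cy']],[0,0,1.]])
    p=cv2.undistortPoints(np.array([[[u,v]]],float),K,np.array([s['k1'],0,0,0.]))[0,0]
    Rm=cv2.Rodrigues(np.array(s['rvec'],float))[0]; t=np.array(s['tvec'],float)
    o=-Rm.T@t; d=Rm.T@np.array([p[0],p[1],1]); return o,d/np.linalg.norm(d)
def onz(s,u,v,z):
    o,d=ray(s,u,v); return o+d*(z-o[2])/d[2]
def tri(a,b):
    (o1,d1),(o2,d2)=a,b
    A=np.stack([d1,-d2],1); x=np.linalg.lstsq(A,o2-o1,rcond=None)[0]
    p,q=o1+x[0]*d1,o2+x[1]*d2; return (p+q)/2,np.linalg.norm(p-q)
E
python3 - <<'E'
from h import *
S=[snap(n) for n in('top','scene','wrist')]
im=np.hstack([s['frame'] for s in S[:2]])[:,:,::-1]
cv2.imwrite('pics/a.png',S[0]['frame'][:,:,::-1]);cv2.imwrite('pics/b.png',S[1]['frame'][:,:,::-1])
for s in S: print(s['vfov'],s['cx'],s['cy'],s['k1'],ray(s,256,192))
st=manip.sense();print(st,R.from_quat(st['tool_rot']).as_matrix().round(3),manip.hold_point_z)
E
```

```text
46.682858031602116 253.92056256049145 189.10998256212557 0.027580349356744378 (array([0.33047048, 0.02105258, 1.38949737]), array([ 0.15287402, -0.00429108, -0.98823637]))
44.28066481424511 256.6110215205506 187.31896208677296 -0.15625008118242817 (array([1.03318392, 0.55899042, 1.20036631]), array([-0.36291073, -0.41754185, -0.83303938]))
67.60882386726968 258.3724056678424 188.72799699775268 -0.011565145133916705 (array([0.09106066, 0.62212361, 0.37236078]), array([ 0.29961821, -0.09206782, -0.94960647]))
{'t': 0.15, 'q': array([ 1.12453675e+00,  5.28273084e-01,  1.43364468e+00,  3.05354115e-05,
        1.18138143e+00, -1.78513874e-01]), 'qd': array([ 1.00208829e-03, -2.32287373e-03, -5.51928258e-03,  5.19835300e-06,
       -6.63941885e-04,  1.02573409e-03]), 'tau': array([ 1.05140072e-03, -4.42744267e+01, -1.78276294e+01, -2.31152044e-04,
        5.62104527e-03,  2.48973714e-05]), 'tcp_pos': array([0.16507449, 0.60222451, 0.23053416]), 'tool_rot': array([ 0.70135016, -0.09457886,  0.094189  , -0.70020799]), 'force': array([ 0.51124796, -0.98304653,  0.52251931]), 'ft_torque': array([-0.00105239, -0.01029211, -0.00810753]), 'finger_gap': 0.9971397627395412} [[ 0.964 -0.001  0.265]
 [-0.265 -0.002  0.964]
 [-0.    -1.    -0.002]] 0.0187
```

View pics/a.png

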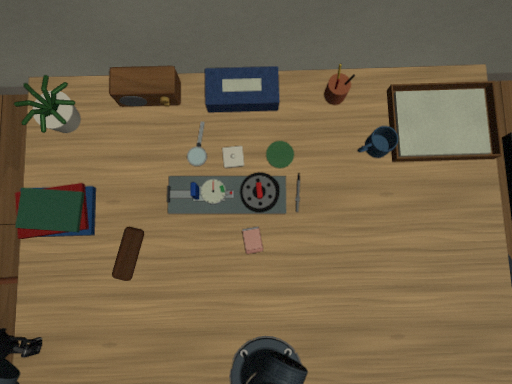

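View pics/b.png

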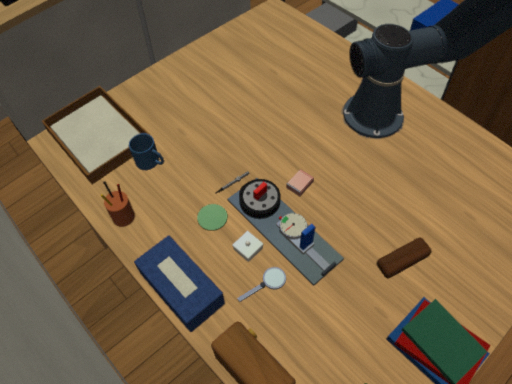

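The top view shows the wheel near (259,192) with its red grip bar. The blue fin is at about (195,190), and the dial near (213,191). In the scene view the bar is at (260,190) and the fin at (307,236).

Run:
```python
from h import *
T,S=snap('top'),snap('scene')
def mask(s,c,x0,x1,y0,y1):
    f=s['frame'].astype(int);r,g,b=f[...,0],f[...,1],f[...,2]
    m=(r>2*g)&(r>2*b)&(r>90) if c=='r' else (b>1.6*r)&(b>1.3*g)&(b>60)
    k=np.zeros_like(m);k[y0:y1,x0:x1]=m[y0:y1,x0:x1]; return k.astype(np.uint8)
for n,s,rr,bb in(('T',T,(245,275,175,210),(180,210,175,205)),('S',S,(245,275,175,205),(295,320,220,255))):
    for c,w in(('r',rr),('b',bb)):
        k=mask(s,c,*w);ys,xs=np.nonzero(k);print(n,c,len(xs),xs.min(),xs.max(),ys.min(),ys.max(),xs.mean(),ys.mean(),cv2.minAreaRect(np.stack([xs,ys],1).astype(np.float32)))
        print(' on top:',onz(s,xs.mean(),ys.mean(),.105 if c=='r' else .122).round(4))
a=cv2.resize(T['frame'][165:220,160:295],None,fx=5.5,fy=5.5,interpolation=2)
b=cv2.resize(S['frame'][170:285,225:350],None,fx=2.5,fy=2.5,interpolation=2)
o=np.zeros((a.shape[0]+b.shape[0],max(a.shape[1],b.shape[1]),3),np.uint8);o[:a.shape[0],:a.shape[1]]=a;o[a.shape[0]:,:b.shape[1]]=b
cv2.imwrite('pics/c.png',o[:,:,::-1]);print(o.shape,a.shape)
```

```text
T r 83 256 262 182 197 258.9277108433735 189.6987951807229 ((258.9999694824219, 189.5), (15.323573112487793, 5.273697376251221), 84.2894058227539)
 on top: [0.5357 0.0067 0.105 ]
T b 100 190 198 182 198 194.05 189.33 ((194.0, 190.0), (16.0, 8.0), 90.0)
 on top: [0.5395 0.194  0.122 ]
S r 74 254 266 181 193 259.8783783783784 187.51351351351352 ((259.75, 187.75), (4.949747085571289, 14.142135620117188), 45.0)
 on top: [0.5379 0.0063 0.105 ]
S b 87 300 314 224 248 307.9080459770115 231.44827586206895 ((307.1756591796875, 235.94595336914062), (11.507928848266602, 24.824247360229492), 9.462322235107422)
 on top: [0.5484 0.2016 0.122 ]
(590, 742, 3) (302, 742, 3)
```

View pics/c.png

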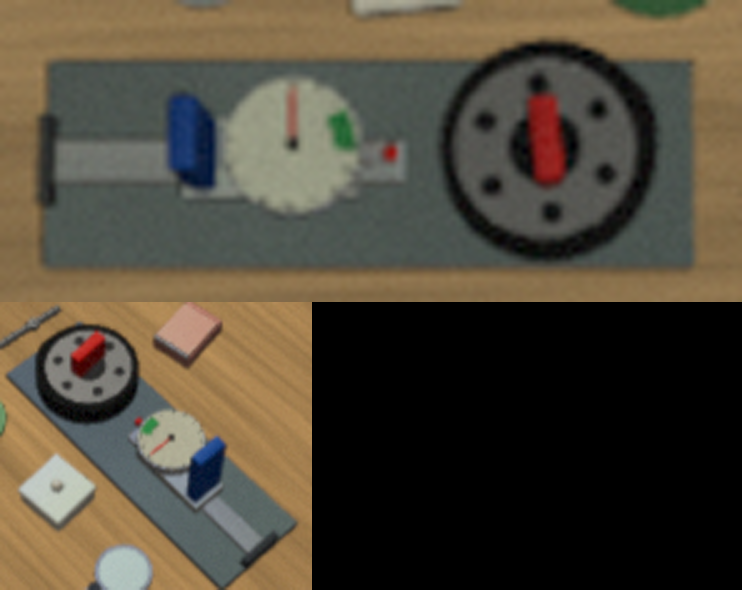

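The crop shows the needle pointing along +x (zero). The gauge axis lies along world y, and the bar is near 4° yaw. Fin-to-axle distance is about 0.19 m. Next I move above the gauge for a wrist view.

```bash
python3 -m jog '[[[3,0,-2],-0.05],[[6,0,-4],-0.1],[[9,0,-6],-0.15],[[12,0,-8.5],-0.2],[[15,0,-10.6],-0.25],[[18,0,-12.7],-0.27],[[21,0,-14.8],-0.27],[[24,0,-16.9],-0.27],[[27,0,-19],-0.27],[[30,0,-21.1],-0.27],[[33,0,-23.3],-0.27],[[36,0,-25.4],-0.27],[[39,0,-27.5],-0.27],[[42,0,-29.6],-0.27],[[44.5,0,-31.3],-0.27],[[45.7,0,-32.2],-0.27],[[45.7,0,-32.2],-0.27],[[45.7,0,-32.2],-0.27]]' 8.5
python3 - <<'E'
from h import *
st=manip.sense();print(st['t'],st['tcp_pos'],st['q'][5]);print(R.from_quat(st['tool_rot']).as_matrix().round(3))
s=snap('wrist','d.png');print(ray(s,256,192))
E
```

```text
t: 1.75
tcp_pos: [0.5204, 0.1711, 0.231]
tool_rot: [-0.707, 0.0, 0.001, 0.707]
force: [-0.5, 0.2, -0.5]
finger_gap: 0.995
1.75 [0.52041033 0.17113639 0.23101677] -1.4584442085050133
[[ 1.    -0.001 -0.001]
 [ 0.001  0.001  1.   ]
 [-0.001 -1.     0.001]]
(array([0.44373187, 0.17013537, 0.37303924]), array([ 0.31253447, -0.00658122, -0.94988362]))
```

View pics/d.png

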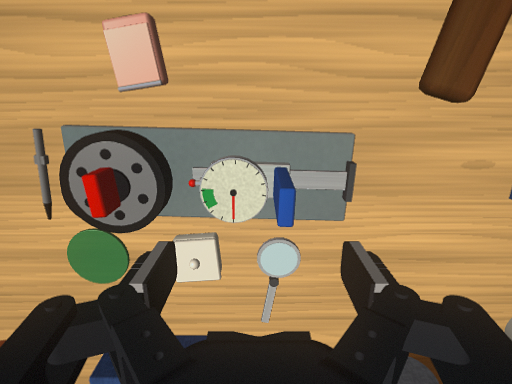

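The wrist view shows the fin around (284,197), the dial at (233,189), the bar at (100,192) and the tip at (193,183). I'll enlarge the fin and bar to find their top faces.

Run:
```python
from h import *
s=cv2.imread('pics/d.png');t=cv2.imread('pics/a.png')
def c(i,x,y,w,h,k): return cv2.resize(i[y:y+h,x:x+w],None,fx=k,fy=k,interpolation=cv2.INTER_NEAREST)
o=np.hstack([c(s,264,160,40,75,5),c(s,76,160,50,75,5)])
p=np.hstack([c(t,185,178,20,22,10),c(t,247,178,25,22,10)])
w=max(o.shape[1],p.shape[1]);P=lambda i:np.pad(i,((0,0),(0,w-i.shape[1]),(0,0)))
cv2.imwrite('pics/e.png',np.vstack([P(o),P(p)]))
```

```text
(no output)
```

View pics/e.png

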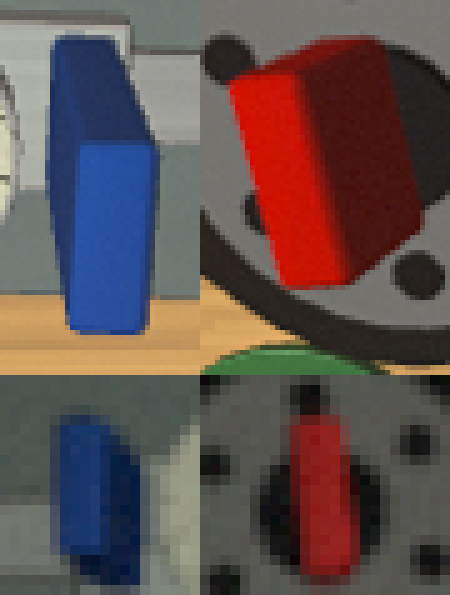

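Run:
```python
from h import *
T,W=snap('top'),snap('wrist')
print('fin',tri(ray(T,192.9,188.6),ray(W,286,206.9)),onz(W,286,206.9,.122))
print('bar',tri(ray(T,258.8,189.3),ray(W,93.6,196)),onz(W,93.6,196,.105))
a=onz(W,76+6-.5+3.5,160+16-.5-.5,.105);b=onz(W,76+23.3-.5,160+57.5-.5,.105)
a=onz(W,76+(65)/5-.5,160+78/5-.5,.105);b=onz(W,76+116.5/5-.5,160+287.5/5-.5,.105)
print('bar ends',a,b,np.linalg.norm(a-b),np.degrees(np.arctan2(*(b-a)[[1,0]])))
a=onz(W,264+117/5-.5,160+142/5-.5,.122);b=onz(W,264+108/5-.5,160+332/5-.5,.122)
print('fin ends',a,b,np.linalg.norm(a-b),np.degrees(np.arctan2(*(b-a)[[1,0]])))
print('tip',onz(W,192,183,.046),'dial',onz(W,233,189,.079))
a,b=onz(W,62,125,.012),onz(W,355,134,.012);print('edge',a,b,np.degrees(np.arctan2(*(b-a)[[0,1]])))
```

```text
fin (array([0.54311041, 0.19852496, 0.11376184]), np.float64(9.716521657053026e-05)) [0.53993218 0.19770145 0.122     ]
bar (array([0.53686473, 0.00687804, 0.10221016]), np.float64(0.001047133895738985)) [0.53537942 0.00846439 0.105     ]
bar ends [0.51397111 0.0071493  0.105     ] [0.55791199 0.00990319 0.105     ] 0.04402709567363586 3.5861802810325365
fin ends [0.52126702 0.19793704 0.122     ] [0.55941815 0.19745829 0.122     ] 0.03815414144712166 -0.7189562667259157
tip [0.5391543  0.09299921 0.046     ] dial [0.53607021 0.14456272 0.079     ]
edge [ 0.47452047 -0.07162165  0.012     ] [0.48499185 0.29247237 0.012     ] 1.6473771287611045
```

```bash
python3 -m jog '[[[1,0,1.3],0],[[2.06,0,2.64],0],[[2.06,3,2.64],0],[[2.06,6,2.64],0],[[2.06,9,2.64],0],[[2.06,11,2.64],0],[[2.06,13,2.64],0],[[2.06,14.1,2.64],0],[[2.06,14.1,2.64],0],[[2.06,14.1,2.64],0]]' 5
python3 -m jog '[[[0,0,0],0],[[0,0,0],0],[[0,0,0],0],[[0,0,0],0],[[0,0,0],0],[[0,0,0],0],[[0,0,0],0],[[0,0,0],0]]' 1 40
python3 - <<'E'
from h import *
s=snap('wrist','f.png');t=snap('top','f2.png');S=snap('scene')
k=lambda i,x,y,w,h,q:cv2.resize(i[y:y+h,x:x+w],None,fx=q,fy=q,interpolation=2)
cv2.imwrite('pics/f3.png',np.hstack([k(t['frame'],180,160,110,60,3.4),k(S['frame'],235,170,100,55,3.7)[:204]])[:,:,::-1])
E
```

```text
t: 2.73
tcp_pos: [0.5408, 0.1986, 0.0903]
tool_rot: [0.707, 0.001, -0.002, -0.707]
force: [-0.6, 0.6, 0.5]
finger_gap: 0.588
t: 3.4
tcp_pos: [0.5423, 0.1978, 0.0919]
tool_rot: [-0.707, -0.001, -0.001, 0.707]
force: [-0.9, -0.9, 5.2]
finger_gap: 0.183
```

View pics/f.png

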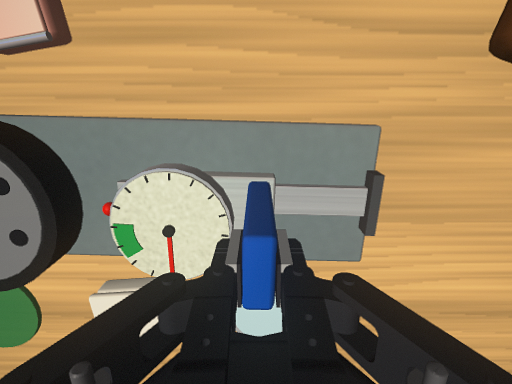

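The fin is gripped, and the wrist camera sees the dial: hub at (169,231), needle pointing along +x at zero. Now I push in steps, reading the needle by its red mask.

```bash
cat >> h.py <<'E'
def needle(s,c=None,cz=.083):
    "needle angle rad (clockwise from world +x) by red mask near dial centre c (world xy)"
    f=s['frame'].astype(int);m=((f[...,0]>1.8*f[...,1])&(f[...,0]>1.8*f[...,2])&(f[...,0]>110)).astype(np.uint8)
    ys,xs=np.nonzero(m);P=np.array([onz(s,x,y,cz)[:2] for x,y in zip(xs,ys)])
    d=P-c;k=(np.hypot(*d.T)<.034);d=d[k]
    if len(d)<4: return None,len(d)
    far=d.mean(0); ang=np.arctan2(far[1],far[0])
    u=np.linalg.svd(d-far)[2][0]; u=u*np.sign(u@far); return (round(-ang%6.283,3),round(-np.arctan2(u[1],u[0])%6.283,3)),len(d)
def rd(fin=None,name='wrist',c=None):
    st=manip.sense();fin=st['tcp_pos'] if fin is None else fin
    c=np.array([fin[0]-.0015,fin[1]-.054]) if c is None else np.array(c)
    s=snap(name);print(round(st['t'],2),st['tcp_pos'].round(4),st['force'].round(1),'needle',needle(s,c)); return s
E
python3 -c "from h import *; rd()"
python3 -m jog '[[[0,0,-0.3],0],[[0,0,-0.6],0],[[0,0,-0.9],0],[[0,0,-1.2],0],[[0,0,-1.4],0],[[0,0,-1.5],0],[[0,0,-1.5],0],[[0,0,-1.5],0]]'
python3 -c "from h import *; rd()"
```

```text
3.55 [0.5423 0.1978 0.0918] [-1.6  0.8  5.7] needle ((np.float64(6.235), np.float64(6.196)), 158)
t: 4.27
tcp_pos: [0.542, 0.1851, 0.0919]
tool_rot: [-0.706, -0.001, -0.001, 0.709]
force: [-0.5, 8.2, 6.8]
finger_gap: 0.185
4.27 [0.542  0.1851 0.0919] [-0.5  8.2  6.8] needle ((np.float64(6.218), np.float64(0.024)), 153)
```

```bash
for i in 1 2; do python3 -m jog '[[[0,0,-0.1],0],[[0,0,-0.2],0],[[0,0,-0.2],0],[[0,0,-0.2],0]]' >/dev/null; python3 -c "from h import *; rd()"; done
python3 -m jog '[[[0,0,-0.1],0],[[0,0,-0.15],0],[[0,0,-0.15],0]]' >/dev/null; python3 -c "from h import *; rd()"
```

```text
4.65 [0.5419 0.1833 0.0919] [-1.5  8.   6.4] needle ((np.float64(6.218), np.float64(0.026)), 154)
5.03 [0.5419 0.1813 0.0919] [-1.7  7.9  6.6] needle ((np.float64(6.218), np.float64(0.026)), 154)
5.33 [0.5418 0.1799 0.0918] [-2.   8.   6.7] needle ((np.float64(6.22), np.float64(0.026)), 154)
```

```bash
for i in 1 2 3; do python3 -m jog '[[[0,0,-0.08],0],[[0,0,-0.15],0],[[0,0,-0.15],0]]' >/dev/null; python3 -c "from h import *; rd()"; done
```

```text
5.63 [0.5418 0.1783 0.0919] [-1.6  8.4  6.5] needle ((np.float64(6.218), np.float64(0.026)), 154)
5.93 [0.5417 0.1768 0.0919] [-2.6  8.4  6.5] needle ((np.float64(6.22), np.float64(0.026)), 154)
6.23 [0.5417 0.1753 0.0919] [-2.5  8.4  6.1] needle ((np.float64(6.217), np.float64(0.025)), 154)
```

```bash
for i in 1 2 ; do python3 -m jog '[[[0,0,-0.08],0],[[0,0,-0.15],0],[[0,0,-0.15],0]]' >/dev/null; python3 -c "from h import *; rd()"; done; python3 -c "
from h import *; snap('wrist','g.png')"
```

```text
6.53 [0.5416 0.1739 0.0919] [-2.6  9.5  6.9] needle ((np.float64(0.077), np.float64(0.147)), 159)
6.83 [0.5416 0.1726 0.0919] [-2.2  9.1  7. ] needle ((np.float64(0.685), np.float64(0.665)), 162)
```

View pics/g.png

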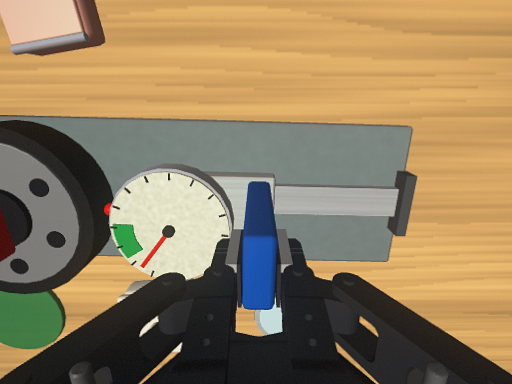

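Contact is made and the needle stands at 0.67 rad, just short of the green sector. It needs about 1.5 mm more.

```bash
python3 -m jog '[[[0,0,-0.08],0],[[0,0,-0.16],0],[[0,0,-0.16],0],[[0,0,-0.16],0]]' >/dev/null; python3 -c "from h import *; rd()"
```

```text
7.27 [0.5416 0.1711 0.0918] [-3.   9.6  5.8] needle ((np.float64(1.352), np.float64(1.253)), 190)
```

```bash
python3 -m jog '[[[0,0,0.1],0],[[0,0,0.2],0],[[0,0,0.2],0],[[0,0,0.2],0]]'; python3 -c "from h import *; rd()"; python3 -m jog '[[[0,0,0],0],[[0,0,0],0],[[0,0,0],0],[[0,0,0],0],[[0,0,0],0],[[0,0,0],0]]' 5;python3 -c "from h import *; rd(np.array([.5416,.1711]))"
```

```text
t: 7.65
tcp_pos: [0.5415, 0.1711, 0.0918]
tool_rot: [-0.706, -0.0, -0.001, 0.708]
force: [-2.4, 3.8, 8.0]
finger_gap: 0.181
7.65 [0.5415 0.1711 0.0918] [-2.4  3.8  8. ] needle ((np.float64(1.353), np.float64(1.272)), 189)
t: 8.2
tcp_pos: [0.5414, 0.17, 0.0901]
tool_rot: [0.707, 0.001, -0.001, -0.707]
force: [0.6, -0.0, -0.4]
finger_gap: 0.587
8.2 [0.5414 0.17   0.0901] [ 0.6 -0.  -0.4] needle ((np.float64(1.354), np.float64(1.251)), 192)
```

Step 1 is met: the needle reads about 1.3 rad, released. Contact came near radius 57–58 mm, so the low side is at the tip and the high spot is roughly opposite. Now to the hub grip.

```bash
python3 -m jog '[[[0,-3,0],0],[[0,-6,0],0],[[0,-6,-3],0],[[0,-6,-6],-0.06],[[0,-6,-9],-0.06],[[-0.5,-6,-12],-0.06],[[-0.5,-6,-15],-0.06],[[-0.5,-6,-16.25],-0.06],[[-0.5,-6,-16.25],-0.06],[[-0.5,-3,-16.25],-0.06],[[-0.5,-1,-16.25],-0.06],[[-0.5,1.4,-16.25],-0.06],[[-0.5,1.4,-16.25],-0.06],[[-0.5,1.4,-16.25],-0.06]]'
python3 -m jog '[[[0,0,0],0],[[0,0,0],0],[[0,0,0],0],[[0,0,0],0],[[0,0,0],0],[[0,0,0],0],[[0,0,0],0]]' 1 40
python3 - <<'E'
from h import *
print(manip.sense()['q'][5])
W,T,S=snap('wrist'),snap('top'),snap('scene')
k=lambda s,x,y,w,h,q:cv2.resize(s['frame'][y:y+h,x:x+w],(w*q,h*q),interpolation=2)
o=np.hstack([k(T,185,160,90,60,4),k(S,255,190,85,60,4)])
w=cv2.resize(W['frame'],(430,322));o=np.vstack([o,np.pad(w,((0,0),(0,o.shape[1]-430),(0,0)))])
cv2.imwrite('pics/i.png',o[:,:,::-1])
for n,s in(('t',T),('s',S),('w',W)): print(n,needle(s,np.array([.5395,.1171])))
E
```

```text
t: 9.42
tcp_pos: [0.5359, 0.0089, 0.0754]
tool_rot: [-0.706, -0.021, 0.024, 0.707]
force: [0.3, 0.0, 0.4]
finger_gap: 0.585
t: 10.0
tcp_pos: [0.538, 0.0065, 0.078]
tool_rot: [0.707, 0.023, -0.021, -0.706]
force: [-0.7, -5.0, 7.0]
finger_gap: 0.181
-1.8273342784289788
t (None, 0)
s (None, 0)
w ((np.float64(1.416), np.float64(1.257)), 236)
```

View pics/i.png

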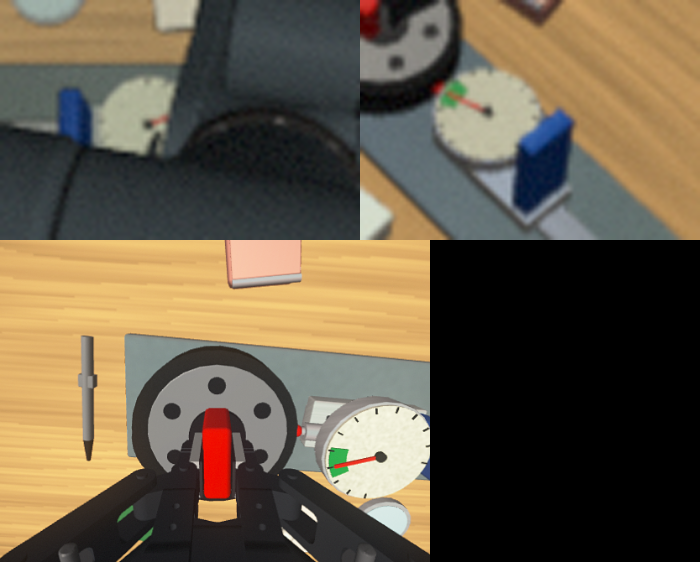

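The grip holds the bar. The needle stands in the green in the wrist view, and the scene view also sees the dial. Now I turn the wheel in steps, reading the scene and wrist cameras.

```bash
cat > r.py <<'E'
from h import *
def sc(s,c=np.array([.5395,.1171])):
    f=s['frame'].astype(float);red=np.clip(f[...,0]-(f[...,1]+f[...,2])/2-8,0,None)
    o=[];P=[]
    for y in range(190,240):
        for x in range(260,320):
            f_=f[y,x]
            if f_[0]>1.25*f_[1] and f_[0]>1.25*f_[2] and f_[0]>60:
                d=onz(s,x,y,.082)[:2]-c
                if .004<np.hypot(*d)<.032: P.append(d);o.append(red[y,x])
    if len(P)<3: return None
    m=np.average(P,axis=0,weights=o);return round(float(-np.arctan2(m[1],m[0])%6.283),2),len(P)
st=manip.sense();yaw=R.from_quat(st['tool_rot']).as_matrix();print(round(st['t'],2),'yaw',round(float(np.arctan2(-yaw[0,2],yaw[1,2])),3),'q6',st['q'][5].round(2),st['tcp_pos'].round(4),st['force'].round(1),'scene',sc(snap('scene')),'wrist',needle(snap('wrist'),np.array([.5395,.1171])))
E
python3 r.py
for i in 1 2 3; do python3 -m jog '[[[0,0,0],0.1],[[0,0,0],0.2],[[0,0,0],0.3],[[0,0,0],0.3]]' >/dev/null; python3 r.py; done
```

```text
10.15 yaw 0.063 q6 -1.83 [0.538  0.0065 0.0779] [-1.  -5.1  6.2] scene (1.09, 12) wrist ((np.float64(1.416), np.float64(1.258)), 237)
10.58 yaw -0.241 q6 -1.52 [0.538  0.0062 0.0779] [-1.4 -7.2  6.1] scene (1.04, 11) wrist ((np.float64(1.359), np.float64(1.2)), 271)
11.02 yaw -0.541 q6 -1.22 [0.5379 0.006  0.0779] [-0.3 -6.8  6.4] scene (1.04, 12) wrist ((np.float64(1.347), np.float64(1.218)), 297)
11.45 yaw -0.841 q6 -0.92 [0.5377 0.0057 0.0779] [-2.1 -8.7  6.9] scene (1.14, 14) wrist ((np.float64(1.376), np.float64(1.294)), 337)
```

The minimum is near yaw −0.4, so the peak should be near −3.5 rad, which is within reach. Continuing.

```bash
for i in 1 2 3 4; do python3 -m jog '[[[0,0,0],0.1],[[0,0,0],0.2],[[0,0,0],0.3],[[0,0,0],0.4],[[0,0,0],0.5],[[0,0,0],0.5]]' >/dev/null; python3 r.py; done
```

```text
12.05 yaw -1.34 q6 -0.42 [0.5373 0.0055 0.0779] [-4.1 -8.6  7.6] scene (1.41, 12) wrist ((np.float64(1.524), np.float64(1.548)), 356)
12.65 yaw -1.84 q6 0.08 [0.5367 0.0055 0.0779] [-3.6 -9.3  8.3] scene (1.79, 11) wrist ((np.float64(1.757), np.float64(1.91)), 374)
13.25 yaw -2.34 q6 0.58 [0.5363 0.0057 0.0779] [-4.5 -8.7  8.9] scene (2.2, 10) wrist ((np.float64(2.031), np.float64(2.295)), 324)
13.85 yaw -2.841 q6 1.08 [0.536  0.0062 0.0779] [-4.7 -8.7  9.9] scene (2.53, 12) wrist ((np.float64(2.251), np.float64(2.606)), 264)
```

```bash
for i in 1 2 3 4 5 6 7; do python3 -m jog '[[[0,0,0],0.07],[[0,0,0],0.15],[[0,0,0],0.15]]' >/dev/null; python3 r.py; done
```

```text
14.2 yaw -2.99 q6 1.23 [0.536  0.0063 0.0779] [-4.7 -7.   9.2] scene (2.6, 12) wrist ((np.float64(2.28), np.float64(2.665)), 256)
14.55 yaw -3.14 q6 1.38 [0.536  0.0065 0.0779] [-3.2 -6.6  9. ] scene (2.7, 11) wrist ((np.float64(2.342), np.float64(2.751)), 239)
14.9 yaw 2.993 q6 1.53 [0.536  0.0066 0.0779] [-4.4 -6.1 10.7] scene (3.33, 13) wrist ((np.float64(2.9), np.float64(3.276)), 214)
15.25 yaw 2.843 q6 1.68 [0.536  0.0067 0.0779] [-4.5 -6.  10.4] scene (3.61, 15) wrist ((np.float64(3.144), np.float64(3.533)), 166)
15.6 yaw 2.693 q6 1.83 [0.536  0.0069 0.0779] [-4.2 -5.   9.2] scene (3.55, 12) wrist ((np.float64(1.746), np.float64(1.352)), 15)
15.95 yaw 2.542 q6 1.98 [0.5361 0.007  0.0779] [-4.7 -5.2  8.3] scene (3.06, 16) wrist (None, 0)
16.3 yaw 2.392 q6 2.13 [0.5362 0.0071 0.0779] [-4.1 -4.4  9.5] scene (2.63, 13) wrist ((np.float64(2.408), np.float64(2.085)), 22)
```

Equal readings on both sides put the peak at yaw ≈ 2.80, reading about 3.6 rad. I turn back 0.41 rad, unload and release.

```bash
python3 -m jog '[[[0,0,0],-0.1],[[0,0,0],-0.2],[[0,0,0],-0.3],[[0,0,0],-0.41],[[0,0,0],-0.41],[[0,0,0],-0.41],[[0,0,0],-0.41]]' >/dev/null; python3 r.py
python3 -m jog '[[[0,0,0],0],[[0,0,0],0],[[0,0,0],0],[[0,0,0],0],[[0,0,0],0],[[0,0,0],0]]' 5 >/dev/null; python3 r.py
python3 -m jog '[[[0,-1,0],0],[[0,-3,0],0],[[0,-6,0],0],[[0,-9,0],0],[[0,-12,0],0],[[0,-14,0],0],[[0,-14,0],0],[[0,-14,0],0]]' >/dev/null; python3 r.py
python3 - <<'E'
from h import *
W,T,S=snap('wrist'),snap('top'),snap('scene')
k=lambda s,x,y,w,h,q:cv2.resize(s['frame'][y:y+h,x:x+w],(w*q,h*q),interpolation=2)
o=np.hstack([k(T,185,160,90,60,4),k(S,235,165,100,80,4)[:240]])
w=cv2.resize(W['frame'],(430,322));o=np.vstack([o,np.pad(w,((0,0),(0,o.shape[1]-430),(0,0)))])
cv2.imwrite('pics/j.png',o[:,:,::-1])
E
```

```text
16.98 yaw 2.807 q6 1.71 [0.536  0.0067 0.0779] [-4.4 -5.1  9.8] scene (3.62, 15) wrist ((np.float64(3.02), np.float64(3.556)), 125)
17.58 yaw 2.805 q6 1.71 [0.5368 0.0078 0.0761] [1.2 0.4 0.3] scene (3.61, 15) wrist ((np.float64(1.721), np.float64(1.277)), 12)
18.35 yaw 2.805 q6 1.71 [0.5375 0.0075 0.2182] [-0.5 -0.  -1. ] scene (3.61, 15) wrist ((np.float64(3.383), np.float64(3.52)), 60)
```

View pics/j.png

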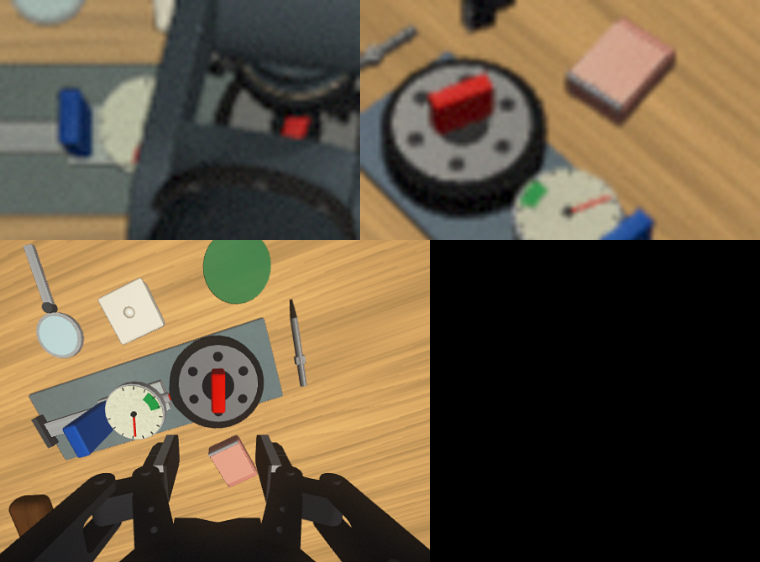

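Released and clear of everything, with the needle at about 3.6 rad against a minimum of about 1.2. That 2.4 rad is 6 mm, the full 58 to 64 mm range. The bystanders stand where they did.

```bash
python3 -c "from station import workorder as w; print(w.sign_off())"
```

```text
the job is handed in; nothing more can be done
None
```

The wheel is left with its high spot at the tip, within a few degrees by the readings. The tip is still pressing, the gripper is open and clear, and the job is handed in; the sign-off reports no verdict.

- **Gauge:** I gripped the blue fin and slid the gauge in until the needle read about 1.25–1.3 rad, in the green. It held there after I let go.
- **High spot:** I turned the wheel about 225° by its red grip. The lowest reading was about 1.2 rad. The lump's two sides gave equal readings around a grip yaw of 2.80 rad, so I turned back to 2.805 and released.
- **Last checks:**
  - After release the needle read 3.61 rad in the scene camera and about 3.5 in the wrist camera. It did not change when I let go, and both are below the 4.6 limit.
  - The 2.4 rad rise matches the tyre's 6 mm range from 58 to 64 mm.
  - The last picture showed no bystander out of place by eye; I did not measure them.
  - The run took about 18.5 s of the 72 s allowed.
- **Disagreements and gaps:**
  - Two-view triangulation put the fin top at 114 mm against the stated 122 mm.
  - Wrist-camera readings of the steep needle were unreliable at some wrist angles, so I used the scene camera there.
  - I did not scan the remaining 135° or so of the wheel. The tyre's described shape rules out a higher place there.

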